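# Stack the master rings on the leaning gauge post and take the reading

## Task

Thread the three rings onto the leaning post of the measuring stand, widest first: brass at the bottom, then blue, then the small steel one, lowering each until it sits fully home without letting it drop. Then push the stand's green button well down to take the reading and let it go. Leave the other things on the bench where they are.

Things in the scene. Friction and masses are not known exactly. Their poses are not given: they have to be found in the camera images.
- post: steel post leaning 30 degrees from vertical towards the stand's front (robot side); diameter 16 mm, straight for 38 mm, then a cone to 7 mm; 48 mm long in all. Origin: centre of its foot on the flat round yellow seat (58 mm diameter) where the first ring rests, 72 mm above the bench. z runs up along the post, y is level (across the lean). It never moves
- stand: measuring stand, fixed to the bench: dark steel plate 150 x 190 x 12 mm with a grey leaning head (post) on its -y half and a small readout and green button on its +y half. Origin: centre of the plate's underside; z up, -x its front
- brass_ring: brass ring, outer diameter 50 mm, bore 18.4 mm, 14 mm high, about 200 g, lying flat on the bench; origin at its centre (mid-height, 7 mm above its underside), z along the bore
- blue_ring: blue ring, outer diameter 42 mm, bore 18.4 mm, 12 mm high; origin at its centre (mid-height), z along the bore; lies flat on the bench
- steel_ring: steel ring, outer diameter 34 mm, bore 18.4 mm, 12 mm high; origin at its centre (mid-height), z along the bore; lies flat on the bench
- button_top (a point): centre of the top of the green push button (28 mm diameter) on the stand, which is pressed straight down
- button (a joint): travel of the green button in m: 0 up, 0.006 fully down; a spring lifts it, about 5 N holds it fully down
- nut: square dark steel nut, 22 x 22 x 9 mm, loose on the paper among the rings (leave alone); origin at the centre of its underside
- pen: steel ballpoint with black tip, 137 mm long along its x, 10 mm thick, loose (leave alone); origin at the centre of its underside
- blue_bin: small open blue plastic bin, 100 x 130 x 55 mm, beyond the rings (leave alone); origin at the centre of its underside
- spray: clear bottle with blue cap, diameter 50 mm, 140 mm high (leave alone); origin at the centre of its underside
- gauge_case: wooden block, 70 x 120 mm, with upright steel gauge plates, 33 mm high (leave alone); origin at the centre of its underside
There are look-alikes about, which are no part of the job. Of the things shaped like the brass_ring, the brass one is meant.

How it is judged:
On the way, in this order (a step that is already met when the one before it is completed fails the run):
1. the brass ring sits home on the seat of the post (z of brass_ring in the frame of post between 0.005 and 0.009 m and x of brass_ring in the frame of post between -0.004 and 0.004 m and y of brass_ring in the frame of post between -0.004 and 0.004 m and angle between the z axis of brass_ring and the z axis of post, either way round below 0.1 rad), for 0.1 s.
2. then the blue ring sits home on the brass one (all of step 1 and z of blue_ring in the frame of post between 0.018 and 0.022 m and x of blue_ring in the frame of post between -0.004 and 0.004 m and y of blue_ring in the frame of post between -0.004 and 0.004 m and angle between the z axis of blue_ring and the z axis of post, either way round below 0.1 rad), for 0.1 s.
3. then the steel ring sits home on the blue one (all of step 2 and z of steel_ring in the frame of post between 0.03 and 0.034 m and x of steel_ring in the frame of post between -0.004 and 0.004 m and y of steel_ring in the frame of post between -0.004 and 0.004 m and angle between the z axis of steel_ring and the z axis of post, either way round below 0.1 rad), for 0.1 s.
4. then, with all three rings home, the green button is pushed at least 4 mm down (all of step 3 and value of joint button above 0.004 m), for 0.05 s.
At the end, for the whole second after the job is handed in: All three rings are at rest on the post in the order brass, blue, steel from the seat up, each within 2 mm of its full depth (centres 7, 20 and 32 mm above the seat), within 4 mm of the post's axis and square to it within 0.1 rad; the button is back up (under 2 mm) (all of step 3 and linear speed of each of brass_ring, blue_ring, steel_ring below 0.02 m/s and value of joint button below 0.002 m); the robot touches nothing.
It fails at once if a ring is dropped (moves faster than 0.55 m/s while the fingers do not touch it) ((linear speed of brass_ring above 0.55 m/s and contact force between the fingers and brass_ring below 0.05 N) or (linear speed of blue_ring above 0.55 m/s and contact force between the fingers and blue_ring below 0.05 N) or (linear speed of steel_ring above 0.55 m/s and contact force between the fingers and steel_ring below 0.05 N)).
It fails at once if another thing on the bench is moved by more than 30 mm (distance of any of nut, pen, blue_bin, spray, gauge_case from where it was at the start of the episode above 0.03 m).
It also fails if it takes over 72 s, if anything falls off the work surface, if the arm or the gripper's body presses on something with over 40 N, if the wrist force passes 120 N, or if a joint passes its speed limit or range.

## Robot

A 6-joint arm with a two-finger parallel gripper is mounted at the origin on the work surface. World frame = base frame: x ahead of the robot, y to its left, z up, the work surface at z = 0. Lengths are in m, angles in rad, forces in N, time in s.
With the tool pointing down it reaches from about 0.325 to 0.9 m from the base axis. Payload 6.1 kg.
Tool frame: the origin (TCP) lies at the very end of the fingers, on their centre line; the grasp point (between the pads) lies behind it (manip.pinch_z is the z of the grasp point in the tool frame, in m); z points along the fingers, y is the line along which they close (so a half turn about z gives the same grasp; the last joint's range is limited). The gripper opens to 85 mm and grips with 20 to 120 N. Pads are 22 mm wide; open, the fingers measure 114 mm over their backs; the gripper's body (76 mm by 85 mm) begins 54 mm behind the grasp point. The pads swing forward as they close: fully open they stand 13 mm farther back than shut.
Start: joints at [-1.383, 0.22, 1.526, -0, 1.395, -0.126], TCP at [0.193, -0.594, 0.231] pointing down, gripper open.
Joint ranges: [-2.98, 2.98], [-0.91, 2.08], [0.09, 2.57], [-1.24, 4.39], [0.2, 2.65], [-2.68, 2.68]. Speed limits (rad/s): [2.57, 2.57, 3.01, 3.14, 3.14, 3.14].

## Interface

Orientations are given as a unit quaternion [x, y, z, w].
In Python, from station import manip, camera, camera_info gives the robot as it stands.
- The arm moves only by the shell command python3 -m jog 'ROWS' [OPENING] [FORCE]. ROWS is JSON, a list of rows, each an object of numbers: "tx", "ty", "tz": the shift along the tool's x, y, z as a fraction of full scale; "rx", "ry", "rz": the turn, a rotation vector about the tool's x, y, z as a fraction of full scale. A call has 1 to 12 rows; each row shifts and turns the commanded pose from where the row before left it, along the tool's axes as they then stand; what a row does not reach is not made up. Full scale, the value 1, is 0.04 m for a shift and 0.15 rad for a turn. A row lasts 1/10 s, in which the tool goes at most 50 mm and 8.59 degrees, less where a joint would pass 70% of its speed; a pose out of reach is approached as far as the arm can. A call with a number of a shift or a turn outside -1 to 1 is refused whole. A call with a gripper value outside its range is refused whole. OPENING is the opening, from -1 (shut) to 1 (fully open), set as the call begins (- or left out, the last holds). The fingers move at their own pace and stop on an object; FORCE is the grip in N (left out, the last holds). Time passes only in rows, so rows that do not move let the fingers close. It gives the time, the measured TCP pose, the force, the opening and the grip force at its end, in the units of the state.
- manip.read_state(): the state, without advancing time (a new reading comes with each control period).
- camera(name): name is "scene" or "top" or "wrist"; returns (picture, depth): 400x640x3 uint8, red, green, blue; 400x640 float32, m along the optical axis (not along the pixel's ray), 0 where there is no reading.
- camera_info(name): a dict with "camera_matrix" (3x3 intrinsics, pixels), "k1" (the pictures are not rectified: a ray, as slopes to the right and down, at radius r is drawn at 1 + k1 r^2 times it, then the intrinsics apply), "view" (4x4, takes a point from world to camera coordinates). Camera axes: x right, y down, z forward; pixel columns grow to the right and rows downward; lengths in m; the calibration is good to about 2 mm. A picture is of the moment at which its call begins: read the wrist's pose just before it. camera_info takes no time and is no camera call; for the wrist camera it gives the pose at the moment of the call.
- manip.finish_job(): hands the job in; it is judged then, once.
The state is a dict: "time_s": time; "q": joint angles; "joint_vel": joint speeds; "joint_torque": joint torques, N m; "position": TCP position; "eef_rot": TCP orientation; "force": force on the tool from outside, world axes, zero at the start; "wrist_torque": the same for the moment, N m; "width": finger opening in m; "grip_force": force on a finger pad.
Only numpy, scipy, OpenCV 4.12 (cv2) and the standard library are available. Lean on these libraries where they do the work, as an engineer would, in place of code of your own. Each camera call takes 0.05 s, during which the arm holds its last target. There are 200 camera calls.

## Working session

There is one attempt and no reset: what is moved stays moved. The work goes in short steps, Python scripts to look and compute and a shell command to move; the robot and the scene stay as the last step left them, time stands still between calls to the robot, and variables do not carry over. Pictures are saved under pics/ and viewed, at most 10 in all, crops included, and the job is handed in when it is done.

```bash
ls; mkdir -p pics
python3 - <<'E'
from station import manip,camera,camera_info
import cv2,numpy as np
print(manip.read_state()); print(manip.pinch_z)
for n in("top","scene"):
    im,d=camera(n); cv2.imwrite(f"pics/{n}0.png",im[:,:,::-1]); np.savez(f"pics/{n}0.npz",im=im,d=d)
    print(n,camera_info(n))
E
```

```text
pics
{'time_s': 0.0, 'q': array([-1.38309931e+00,  2.21224230e-01,  1.52760490e+00,  2.45443369e-05,
        1.39472173e+00, -1.26107080e-01]), 'joint_vel': array([-4.09297131e-05,  1.65907414e-03, -2.42691689e-04,  2.87287174e-04,
        6.34577320e-04, -1.19323222e-03]), 'joint_torque': array([ 7.82230800e-04, -4.96892631e+01, -3.89394808e+01, -1.40589113e-04,
        1.12908497e-02,  3.04081198e-05]), 'position': array([ 0.1928101 , -0.59387724,  0.23020372]), 'eef_rot': array([ 9.87715970e-01,  1.56256855e-01, -1.80721032e-05, -9.79011107e-04]), 'force': array([ 0.22195741, -0.04997436, -0.11203152]), 'wrist_torque': array([ 0.04078068, -0.00911717,  0.02196525]), 'grip_force': 0.0, 'width': 0.08561478388163328}
-0.0187
top {'camera_matrix': array([[433.42969925,   0.        , 324.78822363],
       [  0.        , 433.42969925, 200.71388301],
       [  0.        ,   0.        ,   1.        ]]), 'k1': -0.0401454262611779, 'view': array([[ 0.02529006, -0.99966309,  0.00584164, -0.00420137],
       [-0.99254448, -0.02580606, -0.11911967,  0.59916886],
       [ 0.11923029, -0.00278555, -0.99286272,  1.1180085 ],
       [ 0.        ,  0.        ,  0.        ,  1.        ]])}
scene {'camera_matrix': array([[384.03795692,   0.        , 324.3973907 ],
       [  0.        , 384.03795692, 200.32304446],
       [  0.        ,   0.        ,   1.        ]]), 'k1': -0.008118394843859077, 'view': array([[-0.76124333,  0.64845573, -0.00370827,  0.46702612],
       [ 0.55133934,  0.64420369, -0.53011936, -0.29219948],
       [-0.34137006, -0.40559434, -0.84791492,  1.36983232],
       [ 0.        ,  0.        ,  0.        ,  1.        ]])}
```

View pics/top0.png

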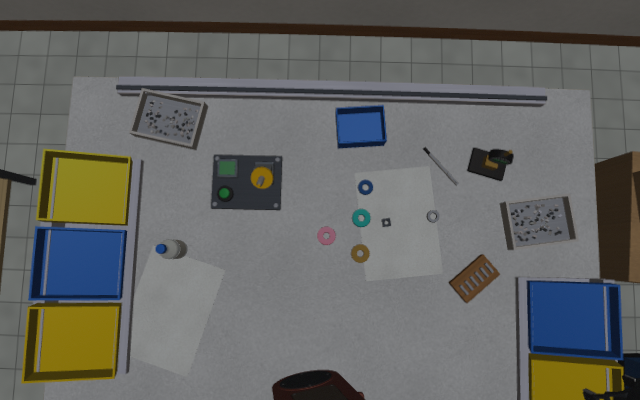

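View pics/scene0.png

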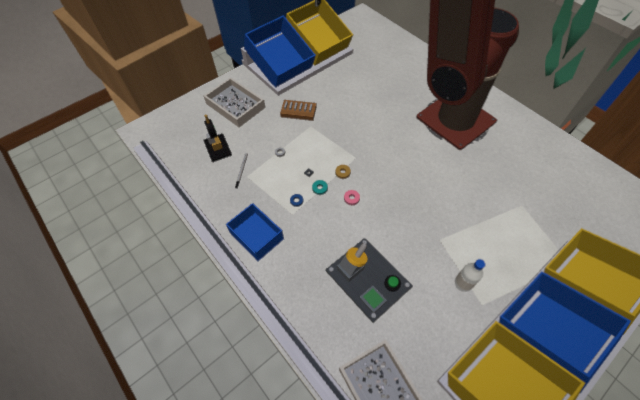

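Candidates in the top view are: brass ring (360,253), pink look-alike (326,235), teal look-alike (361,218), blue ring (365,187), steel ring (432,216) and nut (386,222). By description the brass one is (360,253), the blue one the dark-blue (365,187), and steel (432,216). The post is at about (262,178) and the button at (225,193). In the scene view, brass is (343,171), blue (297,200), steel (280,152), post (360,250) and button (393,283).

```bash
cat > h.py <<'E'
import numpy as np,cv2
from station import manip,camera,camera_info
from scipy.spatial.transform import Rotation as R
def nrm(ci,uv): return cv2.undistortPoints(np.array(uv,float).reshape(-1,1,2),ci["camera_matrix"],np.array([ci["k1"],0,0,0]))[:,0]
def ray(ci,uv):
    n=nrm(ci,uv); V=ci["view"]; d=np.c_[n,np.ones(len(n))]@V[:3,:3]; return -V[:3,:3].T@V[:3,3],d
def atz(ci,uv,z):
    o,d=ray(ci,uv); return o+d*((z-o[2])/d[:,2])[:,None]
def atdepth(ci,uv,dep):
    o,d=ray(ci,uv); return o+d*np.asarray(dep)[:,None]
def tri(obs):  # list of (ci,uv): point nearest the rays, and the miss
    A=0;b=0;L=[]
    for ci,uv in obs:
        o,d=ray(ci,[uv]); d=d[0]/np.linalg.norm(d[0]); P=np.eye(3)-np.outer(d,d); A=A+P; b=b+P@o; L.append((P,o))
    x=np.linalg.solve(A,b); return x,[round(1e3*np.linalg.norm(P@(x-o)),1) for P,o in L]
def proj(ci,p):
    V=ci["view"]; r,_=cv2.Rodrigues(V[:3,:3]); return cv2.projectPoints(np.array(p,float).reshape(-1,1,3),r,V[:3,3],ci["camera_matrix"],np.array([ci["k1"],0,0,0]))[0][:,0]
E
python3 - <<'E'
from h import *
np.set_printoptions(precision=4,suppress=True)
T,S=camera_info("top"),camera_info("scene")
dt=np.load("pics/top0.npz")["d"]
for n,a,b in [("brass",(360,253),(343,171)),("blue",(365,187),(297,200)),("steel",(432,216),(280,152)),("teal",(361,218),(320,187)),("pink",(326,235),(352,197)),("nut",(386,222),(309,173)),("post tip",(259,184),(363,242)),("button",(225,193),(393,283))]:
    print(n,*tri([(T,a),(S,b)]),atdepth(T,[a],[dt[a[1],a[0]]])[0])
# stand plate: dark rectangle corners
uv=[(213,154),(282,155),(282,210),(211,209)]
print(atz(T,uv,.012))
E
```

```text
brass [ 0.4623 -0.0865  0.0041] [np.float64(1.3), np.float64(1.3)] [ 0.4632 -0.088  -0.0003]
blue [ 0.6433 -0.0978  0.0014] [np.float64(1.3), np.float64(1.3)] [ 0.6443 -0.0989  0.    ]
steel [ 0.5684 -0.2834  0.0018] [np.float64(0.4), np.float64(0.4)] [ 0.5689 -0.2845 -0.0015]
teal [ 0.5577 -0.0883  0.0012] [np.float64(0.9), np.float64(0.9)] [ 0.5583 -0.0891  0.0008]
pink [0.5085 0.0065 0.0053] [np.float64(1.4), np.float64(1.4)] [ 0.5097  0.0054 -0.0035]
nut [ 0.5482 -0.1568 -0.0033] [np.float64(1.9), np.float64(1.9)] [ 0.549  -0.1575  0.0013]
post tip [0.6289 0.175  0.1125] [np.float64(2.0), np.float64(2.0)] [0.635  0.1838 0.065 ]
button [0.6149 0.2841 0.0144] [np.float64(1.4), np.float64(1.4)] [0.6133 0.2788 0.0325]
[[0.7236 0.3226 0.012 ]
 [0.7256 0.1321 0.012 ]
 [0.5736 0.1264 0.012 ]
 [0.5713 0.3193 0.012 ]]
```

```bash
python3 -m jog '[{"rz":0.7},{"rz":0.7},{"rz":0.7},{"tx":0.6,"ty":-0.9},{"tx":0.6,"ty":-0.9},{"tx":0.6,"ty":-0.9},{"tx":0.6,"ty":-0.9},{"tx":0.6,"ty":-0.9},{"tx":0.6,"ty":-0.9},{"tx":0.6,"ty":-0.9},{"tx":0.6,"ty":-0.9},{"tx":0.6,"ty":-0.9}]' && python3 -m jog '[{"tx":0.6,"ty":-0.9},{"tx":0.6,"ty":-0.9},{"tx":0.6,"ty":-0.9},{},{}]'
python3 - <<'E'
from h import *
np.set_printoptions(precision=4,suppress=True)
s=manip.read_state();print(s["q"],s["position"],R.from_quat(s["eef_rot"]).as_matrix())
ci=camera_info("wrist"); im,d=camera("wrist"); cv2.imwrite("pics/w1.png",im[:,:,::-1]); np.savez("pics/w1.npz",im=im,d=d,**ci)
print(ci); V=ci["view"];print(-V[:3,:3].T@V[:3,3])
print(proj(ci,[[.4623,-.0865,.014],[.6433,-.098,.012],[.558,-.088,.012]]))
E
```

```text
[-1.3831  0.2212  1.5275  0.      1.3947 -0.1261] [ 0.1928 -0.5939  0.2303] [[ 0.9512  0.3087 -0.0003]
 [ 0.3087 -0.9512  0.0017]
 [ 0.0002 -0.0017 -1.    ]]
{'camera_matrix': array([[353.8737,   0.    , 319.1933],
       [  0.    , 353.8737, 195.778 ],
       [  0.    ,   0.    ,   1.    ]]), 'k1': -0.04715232418210716, 'view': array([[ 0.308 , -0.9514, -0.002 , -0.6234],
       [-0.9019, -0.2926,  0.3176, -0.0396],
       [-0.3028, -0.096 , -0.9482,  0.3805],
       [ 0.    ,  0.    ,  0.    ,  1.    ]])}
[ 0.2715 -0.5681  0.3722]
[[-106.1598 -259.5147]
 [  86.171  -216.3836]
 [ -35.186  -298.7585]]invalid input at $[0]: expected keys tx, ty, tz, rx, ry, rz
```

```bash
python3 -m jog '[{"tx":0,"ty":0,"tz":0,"rx":0,"ry":0,"rz":0.7},{"tx":0,"ty":0,"tz":0,"rx":0,"ry":0,"rz":0.7},{"tx":0,"ty":0,"tz":0,"rx":0,"ry":0,"rz":0.7},{"tx":0.6,"ty":-0.9,"tz":0,"rx":0,"ry":0,"rz":0},{"tx":0.6,"ty":-0.9,"tz":0,"rx":0,"ry":0,"rz":0},{"tx":0.6,"ty":-0.9,"tz":0,"rx":0,"ry":0,"rz":0},{"tx":0.6,"ty":-0.9,"tz":0,"rx":0,"ry":0,"rz":0},{"tx":0.6,"ty":-0.9,"tz":0,"rx":0,"ry":0,"rz":0},{"tx":0.6,"ty":-0.9,"tz":0,"rx":0,"ry":0,"rz":0},{"tx":0.6,"ty":-0.9,"tz":0,"rx":0,"ry":0,"rz":0},{"tx":0.6,"ty":-0.9,"tz":0,"rx":0,"ry":0,"rz":0},{"tx":0.6,"ty":-0.9,"tz":0,"rx":0,"ry":0,"rz":0}]' && python3 -m jog '[{"tx":0.5,"ty":-0.9,"tz":0,"rx":0,"ry":0,"rz":0},{"tx":0.5,"ty":-0.9,"tz":0,"rx":0,"ry":0,"rz":0},{"tx":0,"ty":-0.9,"tz":0,"rx":0,"ry":0,"rz":0},{"tx":0,"ty":0,"tz":0,"rx":0,"ry":0,"rz":0},{"tx":0,"ty":0,"tz":0,"rx":0,"ry":0,"rz":0}]'
python3 - <<'E'
from h import *
np.set_printoptions(precision=4,suppress=True)
s=manip.read_state();print(s["time_s"],s["q"],s["position"],R.from_quat(s["eef_rot"]).as_matrix())
ci=camera_info("wrist"); im,d=camera("wrist"); cv2.imwrite("pics/w1.png",im[:,:,::-1]); np.savez("pics/w1.npz",im=im,d=d,**ci)
V=ci["view"];print(-V[:3,:3].T@V[:3,3])
print(proj(ci,[[.4623,-.0865,.014],[.6433,-.098,.012],[.568,-.284,.012],[.629,.175,.1136]]))
E
```

```text
time_s: 1.35
position: [0.4099, -0.2691, 0.2312]
eef_rot: [1.0, -0.001, 0.0, 0.0]
force: [0.5, 0.1, -0.9]
width: 0.0856
grip_force: 0.0
time_s: 1.85
position: [0.4494, -0.1622, 0.2312]
eef_rot: [1.0, 0.0, -0.0, 0.0]
force: [-0.4, 0.6, 0.2]
width: 0.0854
grip_force: 0.0
1.85 [-0.5114 -0.1389  1.8974 -0.0004  1.3831  1.0586] [ 0.4494 -0.1622  0.2312] [[ 1.      0.0009 -0.0002]
 [ 0.0009 -1.     -0.0004]
 [-0.0002  0.0004 -1.    ]]
[ 0.5321 -0.1614  0.373 ]
[[ 246.3524  148.9978]
 [ 248.1111  -51.5668]
 [ 448.3096   39.0941]
 [-153.1294  -49.2514]]
```

View pics/w1.png

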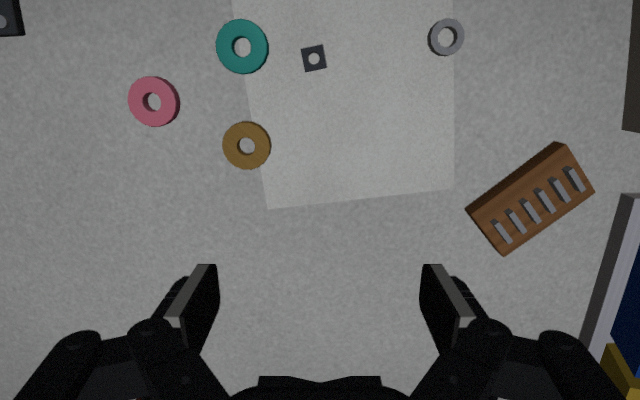

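The wrist view shows brass (246,145), teal (242,46), pink (154,101), nut (314,58) and steel (446,37). All of them match the predicted pixels within 5 px. Next I take a second wrist view that includes the blue ring and the post.

```bash
python3 -m jog '[{"tx":0.65,"ty":-0.7,"tz":0,"rx":0,"ry":0,"rz":0},{"tx":0.65,"ty":-0.7,"tz":0,"rx":0,"ry":0,"rz":0},{"tx":0.65,"ty":-0.7,"tz":0,"rx":0,"ry":0,"rz":0},{"tx":0.65,"ty":-0.7,"tz":0,"rx":0,"ry":0,"rz":0},{"tx":0.65,"ty":-0.7,"tz":0,"rx":0,"ry":0,"rz":0},{"tx":0,"ty":0,"tz":0,"rx":0,"ry":0,"rz":0},{"tx":0,"ty":0,"tz":0,"rx":0,"ry":0,"rz":0}]'
python3 - <<'E'
from h import *
np.set_printoptions(precision=4,suppress=True)
s=manip.read_state();print(s["joint_vel"])
ci=camera_info("wrist"); im,d=camera("wrist"); cv2.imwrite("pics/w2.png",im[:,:,::-1]); np.savez("pics/w2.npz",im=im,d=d,**ci)
print(proj(ci,[[.4623,-.0865,.014],[.6433,-.098,.012],[.568,-.284,.012],[.629,.175,.1136]]))
E
```

```text
time_s: 2.6
position: [0.5797, -0.0239, 0.2306]
eef_rot: [1.0, -0.001, -0.001, 0.0]
force: [0.5, -0.5, -0.4]
width: 0.085
grip_force: 0.0
[-0.0225 -0.0256  0.0242 -0.0053  0.0023 -0.0015]
[[374.9515 261.5964]
 [394.9733  97.6736]
 [561.9938 171.6508]
 [ 53.6705 128.2025]]
```

View pics/w2.png

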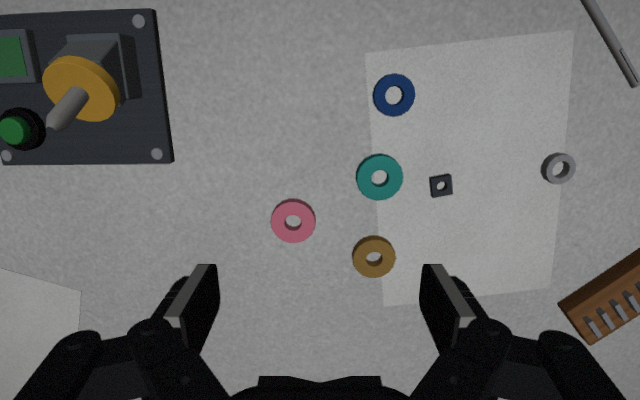

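This view shows blue (394,95), brass (374,257), steel (560,168), the post tip near (53,125), the post foot near (83,93) and the button (15,131).

```bash
cat >> h.py <<'E'
from scipy.optimize import least_squares
SEED=dict(brass=((.4623,-.0865),.025,.014),blue=((.6433,-.098),.021,.012),steel=((.568,-.284),.017,.012))
t=np.linspace(0,2*np.pi,73)[:-1]; C=np.c_[np.cos(t),np.sin(t),0*t]
def hullpts(c,r,hh): return np.r_[np.c_[c[0]+r*C[:,0],c[1]+r*C[:,1],0*t],np.c_[c[0]+r*C[:,0],c[1]+r*C[:,1],0*t+hh]]
def ringmask(im,c,n,ci):
    uv=proj(ci,[[*c,.006]])[0]; 
    if not(30<uv[0]<610 and 28<uv[1]<372): return None
    hsv=cv2.cvtColor(im,cv2.COLOR_RGB2HSV); H,Sx,Vv=cv2.split(hsv)
    m={"brass":(Sx>90)&(H>8)&(H<30),"blue":(Sx>110)&(H>100)&(H<130),"steel":None}[n]
    if m is None:
        u,v=uv.astype(int); ring=np.median(im[v-45:v+45,u-45:u+45].max(2)); m=im.max(2)<ring*.88
    k,lab,st,ce=cv2.connectedComponentsWithStats(m.astype(np.uint8))
    j=[i for i in range(1,k) if st[i,4]>60]; j=min(j,key=lambda i:np.hypot(*(ce[i]-uv)))
    cn=cv2.findContours((lab==j).astype(np.uint8),cv2.RETR_EXTERNAL,cv2.CHAIN_APPROX_NONE)[0][0]
    return cv2.convexHull(cn)
def cen(h):
    M=cv2.moments(h.astype(np.float32)); return np.array([M["m10"],M["m01"]])/M["m00"],M["m00"]
def fitring(im,ci,n):
    c0,r,hh=SEED[n]; h=ringmask(im,c0,n,ci)
    if h is None: return None
    o,a=cen(h)
    f=lambda c:cen(cv2.convexHull(proj(ci,hullpts(c,r,hh)).astype(np.float32)))[0]-o
    s=least_squares(f,c0,diff_step=1e-3); am=cen(cv2.convexHull(proj(ci,hullpts(s.x,r,hh)).astype(np.float32)))[1]
    return s.x,o,np.sqrt(a/am)
E
python3 - <<'E'
from h import *
np.set_printoptions(precision=4,suppress=True)
V={}
for f in("top0","scene0","w1","w2"):
    z=np.load(f"pics/{f}.npz"); V[f]=(z["im"],z if "view" in z else camera_info(f[:-1]))
for n in SEED:
    obs=[]
    for f,(im,ci) in V.items():
        g=fitring(im,ci,n)
        if g: print(n,f,g[0],g[1],"size ratio %.3f"%g[2]); obs.append((ci,g[1])) 
    print("  tri(all)",*tri(obs));
E
```

```text
brass top0 [ 0.4627 -0.0866] [359.8042 253.2181] size ratio 0.909
brass scene0 [ 0.4642 -0.0852] [342.4772 170.9889] size ratio 0.840
brass w1 [ 0.4651 -0.0855] [246.1529 144.9373] size ratio 0.946
brass w2 [ 0.4651 -0.0851] [373.0791 256.4393] size ratio 0.938
  tri(all) [ 0.4638 -0.0858  0.0055] [np.float64(1.7), np.float64(0.3), np.float64(1.5), np.float64(0.5)]
blue top0 [ 0.6436 -0.0991] [365.3322 186.9152] size ratio 0.861
blue scene0 [ 0.645  -0.0966] [296.2741 199.6907] size ratio 0.770
blue w2 [ 0.6457 -0.0973] [393.5955  94.5757] size ratio 0.935
  tri(all) [ 0.6446 -0.0989  0.0021] [np.float64(0.8), np.float64(0.9), np.float64(1.2)]
steel top0 [ 0.5689 -0.284 ] [432.5304 215.7738] size ratio 0.966
steel scene0 [ 0.5702 -0.2809] [279.7683 151.8936] size ratio 0.901
  return _methods._mean(a, axis=axis, dtype=dtype,
  ret = ret.dtype.type(ret / rcount)
Traceback (most recent call last):
  File "h.py", line 36, in fitring
    c0,r,hh=SEED[n]; h=ringmask(im,c0,n,ci)
                       ~~~~~~~~^^^^^^^^^^^^
  File "h.py", line 30, in ringmask
    j=[i for i in range(1,k) if st[i,4]>60]; j=min(j,key=lambda i:np.hypot(*(ce[i]-uv)))
                                               ~~~^^^^^^^^^^^^^^^^^^^^^^^^^^^^^^^^^^^^^^
ValueError: min() iterable argument is empty
```

```bash
python3 -m jog '[{"tx":0,"ty":-0.9,"tz":0,"rx":0,"ry":0,"rz":0},{"tx":0,"ty":-0.9,"tz":0,"rx":0,"ry":0,"rz":0},{"tx":0,"ty":-0.9,"tz":0,"rx":0,"ry":0,"rz":0},{"tx":0,"ty":-0.9,"tz":0,"rx":0,"ry":0,"rz":0},{"tx":0,"ty":-0.9,"tz":0,"rx":0,"ry":0,"rz":0},{"tx":0,"ty":0,"tz":0,"rx":0,"ry":0,"rz":0},{"tx":0,"ty":0,"tz":0,"rx":0,"ry":0,"rz":0}]'
python3 - <<'E'
from h import *
ci=camera_info("wrist"); im,d=camera("wrist"); np.savez("pics/w3.npz",im=im,d=d,**ci)
print(proj(ci,[[.653,.175,.072],[.629,.175,.1136]]))
a=cv2.resize(im[20:220,180:400,::-1],None,fx=2.5,fy=2.5,interpolation=cv2.INTER_CUBIC)
b=cv2.resize(np.load("pics/w2.npz")["im"][0:200,0:100,::-1],None,fx=2.5,fy=2.5,interpolation=cv2.INTER_CUBIC)
cv2.imwrite("pics/w3c.png",np.hstack([a,b]))
E
```

```text
time_s: 3.35
position: [0.5796, 0.156, 0.2314]
eef_rot: [1.0, -0.001, 0.0, 0.0]
force: [0.4, -0.1, -1.3]
width: 0.0856
grip_force: 0.0
[[296.73257586  89.62767355]
 [293.97566516 125.68652103]]
```

View pics/w3c.png

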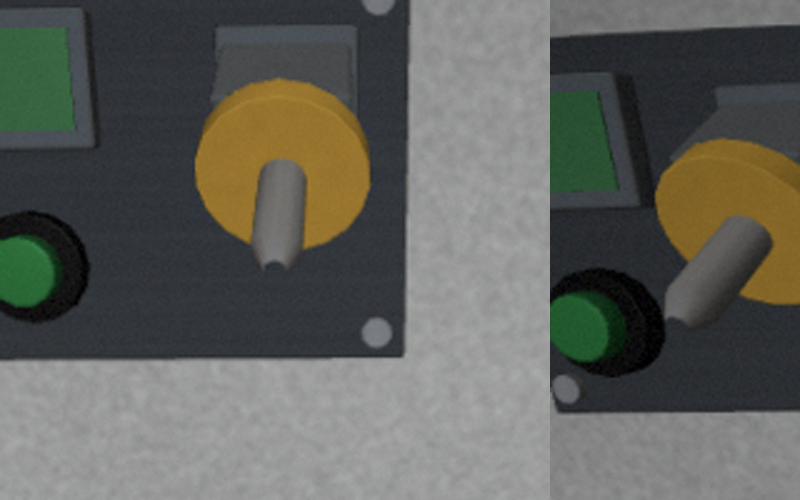

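Run:
```python
from h import *
np.set_printoptions(precision=4,suppress=True)
w2,w3=[np.load(f"pics/{f}.npz") for f in("w2","w3")]
print("tip",*tri([(w2,(51.2,128.8)),(w3,(290,126.4))]))
print("foot",*tri([(w2,(78,93.5)),(w3,(293.4,87.6))]), "at z.072",atz(w3,[(293.4,87.6)],.072))
print("btn w3,w2 ",*tri([(w2,((583-550)/2.5,327/2.5)),(w3,(180+22/2.5,20+270/2.5))]))
# model fit: yellow disc r=29 centred at foot, plus tip
def model(p,ci):
    f=np.array([p[0],p[1],.072]); th=p[2]; M=R.from_euler("z",th).as_matrix()@R.from_euler("y",-np.pi/6).as_matrix()
    return f,M
def res(p):
    f,M=model(p,w3); r=[]
    tip=f+M@[0,0,.048]
    for ci,uv in((w2,(51.2,128.8)),(w3,(290,126.4))): r+=list(proj(ci,tip)[0]-uv)
    c=proj(w3,f+.029*C@M.T)
    r+=[c[:,0].min()-(180+196/2.5),c[:,0].max()-(180+370/2.5),c[:,1].max()-(20+249/2.5)]
    return r
s=least_squares(res,[.653,.176,0],x_scale=[.01,.01,.1]);print(s.x,s.fun)
```

```text
tip [0.6284 0.178  0.1124] [np.float64(0.0), np.float64(0.0)]
foot [0.6534 0.1776 0.0738] [np.float64(1.2), np.float64(1.2)] at z.072 [[0.6546 0.1777 0.072 ]]
btn w3,w2  [0.6164 0.2832 0.0293] [np.float64(0.2), np.float64(0.2)]
[0.6524 0.1778 0.0093] [-0.5692  0.2339  0.4644  0.0969 -0.6535  0.7267 -0.2159]
```

Measured: foot (0.6525, 0.1778, 0.072–0.074), tip (0.628, 0.178, 0.113) and button (0.616, 0.283, 0.029). All agree with the stated sizes and heights. Next I reach the brass ring at (0.465, -0.085).

```bash
python3 -m jog '[{"tx":-0.41,"ty":0.86,"tz":0,"rx":0,"ry":0,"rz":0},{"tx":-0.41,"ty":0.86,"tz":0,"rx":0,"ry":0,"rz":0},{"tx":-0.41,"ty":0.86,"tz":0,"rx":0,"ry":0,"rz":0},{"tx":-0.41,"ty":0.86,"tz":0,"rx":0,"ry":0,"rz":0},{"tx":-0.41,"ty":0.86,"tz":0,"rx":0,"ry":0,"rz":0},{"tx":-0.41,"ty":0.86,"tz":0,"rx":0,"ry":0,"rz":0},{"tx":-0.41,"ty":0.86,"tz":0,"rx":0,"ry":0,"rz":0},{"tx":0,"ty":0,"tz":0.9,"rx":0,"ry":0,"rz":0},{"tx":0,"ty":0,"tz":0.9,"rx":0,"ry":0,"rz":0},{"tx":0,"ty":0,"tz":0.9,"rx":0,"ry":0,"rz":0},{"tx":0,"ty":0,"tz":0,"rx":0,"ry":0,"rz":0},{"tx":0,"ty":0,"tz":0,"rx":0,"ry":0,"rz":0}]'
python3 - <<'E'
from h import *
ci=camera_info("wrist"); im,d=camera("wrist"); np.savez("pics/w4.npz",im=im,d=d,**ci)
s=manip.read_state(); uv=proj(ci,[[.4651,-.0853,.007]])[0]; print(s["position"],uv); print(fitring(im,ci,"brass"))
u,v=int(uv[0]),int(uv[1]); cv2.imwrite("pics/w4c.png",im[150:400,120:520,::-1])
E
```

```text
time_s: 4.6
position: [0.4641, -0.0847, 0.1236]
eef_rot: [1.0, -0.002, -0.001, -0.0]
force: [-0.3, -0.6, 0.9]
width: 0.0856
grip_force: 0.0
[ 0.46536018 -0.08480868  0.12495725] [321.21025321 189.32957395]
(array([ 0.46517176, -0.08542089]), array([321.38712821, 189.31133333]), np.float64(0.9548085411434033))
```

View pics/w4c.png

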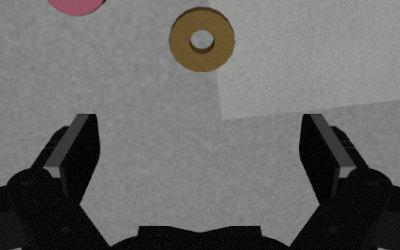

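The crop shows the brass-coloured ring at full-image pixel (321,189), centred between the open fingers. The choice is confirmed, so I descend and grip.

```bash
python3 -m jog '[{"tx":0,"ty":0,"tz":0.9,"rx":0,"ry":0,"rz":0},{"tx":0,"ty":0,"tz":0.9,"rx":0,"ry":0,"rz":0},{"tx":0,"ty":0,"tz":0.9,"rx":0,"ry":0,"rz":0},{"tx":0,"ty":0,"tz":0.23,"rx":0,"ry":0,"rz":0},{"tx":0,"ty":0,"tz":0.22,"rx":0,"ry":0,"rz":0},{"tx":0,"ty":0,"tz":0,"rx":0,"ry":0,"rz":0},{"tx":0,"ty":0,"tz":0,"rx":0,"ry":0,"rz":0}]'; python3 -m jog '[{"tx":0,"ty":0,"tz":0,"rx":0,"ry":0,"rz":0},{"tx":0,"ty":0,"tz":0,"rx":0,"ry":0,"rz":0},{"tx":0,"ty":0,"tz":0,"rx":0,"ry":0,"rz":0},{"tx":0,"ty":0,"tz":0,"rx":0,"ry":0,"rz":0},{"tx":0,"ty":0,"tz":0,"rx":0,"ry":0,"rz":0},{"tx":0,"ty":0,"tz":0,"rx":0,"ry":0,"rz":0}]' -0.4 40
```

```text
time_s: 5.35
position: [0.4664, -0.0842, -0.0009]
eef_rot: [1.0, -0.001, 0.001, 0.001]
force: [-0.3, 0.5, -0.4]
width: 0.0853
grip_force: 0.0
time_s: 5.95
position: [0.4656, -0.0839, -0.0013]
eef_rot: [1.0, -0.001, 0.001, 0.0]
force: [-2.3, 0.7, 7.9]
width: 0.0483
grip_force: 40.3
```

```bash
python3 -m jog '[{"tx":0,"ty":0,"tz":-0.5,"rx":0,"ry":0,"rz":0},{"tx":0,"ty":0,"tz":-0.9,"rx":0,"ry":0,"rz":0},{"tx":0,"ty":0,"tz":-0.9,"rx":0,"ry":0,"rz":0},{"tx":0,"ty":0,"tz":-0.9,"rx":0,"ry":0,"rz":0},{"tx":0,"ty":0,"tz":-0.9,"rx":0,"ry":0,"rz":0},{"tx":0.54,"ty":-0.92,"tz":0,"rx":0,"ry":0,"rz":0},{"tx":0.54,"ty":-0.92,"tz":0,"rx":0,"ry":0,"rz":0},{"tx":0.54,"ty":-0.92,"tz":0,"rx":0,"ry":0,"rz":0},{"tx":0.54,"ty":-0.92,"tz":0,"rx":0,"ry":0,"rz":0},{"tx":0.54,"ty":-0.92,"tz":0,"rx":0,"ry":0,"rz":0},{"tx":0.54,"ty":-0.92,"tz":0,"rx":0,"ry":0,"rz":0},{"tx":0.54,"ty":-0.92,"tz":0,"rx":0,"ry":0,"rz":0}]'; python3 -m jog '[{"tx":0,"ty":0,"tz":0,"rx":0,"ry":0.8,"rz":0},{"tx":0,"ty":0,"tz":0,"rx":0,"ry":0.9,"rz":0},{"tx":0,"ty":0,"tz":0,"rx":0,"ry":0.9,"rz":0},{"tx":0,"ty":0,"tz":0,"rx":0,"ry":0.89,"rz":0},{"tx":0,"ty":0,"tz":0,"rx":0,"ry":0,"rz":0},{"tx":0,"ty":0,"tz":0,"rx":0,"ry":0,"rz":0},{"tx":0,"ty":0,"tz":0,"rx":0,"ry":0,"rz":0}]'
cat > goal.py <<'E'
import sys
from h import *
np.set_printoptions(precision=4,suppress=True)
FOOT=np.array([.6525,.1778,.072]); M=R.from_euler("z",.008).as_matrix()@R.from_euler("y",-np.pi/6).as_matrix(); a=M[:,2]
def goal(s,off,dx=0.):  # ring centre at s along the post; ring centre off behind TCP, dx along tool x
    st=manip.read_state(); Rt=R.from_quat(st["eef_rot"]).as_matrix()
    Rg=M@np.diag([1,-1,-1.]); g=FOOT+s*a-Rg@np.array([dx,0,-off])
    print("TCP goal",g,"units",Rt.T@(g-st["position"])/.04,"rot units",R.from_matrix(Rt.T@Rg).as_rotvec()/.15,"width %.4f t %.2f"%(st["width"],st["time_s"]))
if __name__=="__main__": goal(*map(float,sys.argv[1:]))
E
python3 goal.py .075 .0083
python3 - <<'E'
from h import *
ci=camera_info("wrist"); im,d=camera("wrist"); np.savez("pics/w5.npz",im=im,d=d,**ci); cv2.imwrite("pics/w5.png",im[:,:,::-1])
E
```

```text
time_s: 7.15
position: [0.6164, 0.1755, 0.1608]
eef_rot: [1.0, -0.0, -0.0, 0.0]
force: [0.1, -1.1, -1.6]
width: 0.0476
grip_force: 42.9
time_s: 7.85
position: [0.6185, 0.1739, 0.1638]
eef_rot: [0.966, -0.001, 0.259, -0.0]
force: [0.7, -0.6, -1.0]
width: 0.048
grip_force: 42.9
TCP goal [0.6192 0.1775 0.1298] units [-0.4137 -0.0891  0.7441] rot units [ 0.0288 -0.0091 -0.0587] width 0.0480 t 7.85
```

View pics/w5.png

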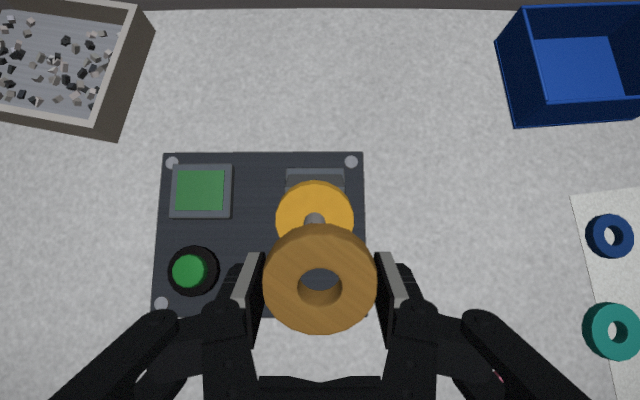

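The ring is held squarely between the pads at about (320,280), with the post visible behind it at (314,220). I measure its pose in the tool from the silhouette.

```bash
cat > inhand.py <<'E'
import sys
from h import *
np.set_printoptions(precision=4,suppress=True)
def inhand(im,d,ci,n,st):
    _,r,hh=SEED[n]; Rt=R.from_quat(st["eef_rot"]).as_matrix(); p0=st["position"]
    H,S,Vv=cv2.split(cv2.cvtColor(im,cv2.COLOR_RGB2HSV))
    m={"brass":(S>90)&(H>8)&(H<30),"blue":(S>110)&(H>100)&(H<130),"steel":(S<60)&(Vv>95)&(d<.25)}[n]&(d>0)&(d<.3)
    m[:200]=0; k,lab,st_,_=cv2.connectedComponentsWithStats(m.astype(np.uint8)); j=1+st_[1:,4].argmax(); m=lab==j
    h=cv2.convexHull(cv2.findContours(m.astype(np.uint8),cv2.RETR_EXTERNAL,cv2.CHAIN_APPROX_NONE)[0][0]).reshape(-1,2).astype(float)
    def hull(x):  # x: centre in tool (3), tilt about tool x,y
        P=np.r_[np.c_[r*C[:,:2],0*t+hh/2],np.c_[r*C[:,:2],0*t-hh/2]]
        P=R.from_rotvec([x[3],x[4],0]).apply(P)+x[:3]
        return cv2.convexHull(proj(ci,p0+P@Rt.T).astype(np.float32))[:,0].astype(float)
    b=(h.min(0),h.max(0))
    f=lambda x:np.r_[hull(x).min(0)-b[0],hull(x).max(0)-b[1],cen(hull(x))[0]-cen(h)[0]][[0,1,2,3,4,5]]
    s=least_squares(lambda q:f([*q,0,0]),[0,0,-.008],x_scale=.01,diff_step=1e-3)
    v,u=np.nonzero(cv2.erode(m.astype(np.uint8),np.ones((3,3)))); P=(atdepth(ci,np.c_[u,v],d[v,u])-p0)@Rt
    top=P[:,2]<np.median(P[:,2])+.003; A=np.c_[P[top][:,:2],np.ones(top.sum())]; c=np.linalg.lstsq(A,P[top][:,2],rcond=None)[0]
    print(n,"centre in tool (mm)",s.x*1e3,"px resid",s.fun,"| top plane slopes",c[:2],"top z mm",c[2]*1e3)
if __name__=="__main__":
    st=manip.read_state(); ci=camera_info("wrist"); im,d=camera("wrist"); np.savez("pics/hand.npz",im=im,d=d,**ci)
    inhand(im,d,ci,sys.argv[1],st)
E
python3 inhand.py brass
```

```text
brass centre in tool (mm) [  7.6281  -1.1684 -12.7141] px resid [-5.0418  5.      4.6521 -5.4408  0.3949  0.273 ] | top plane slopes [0.0092 0.0006] top z mm -14.038832258092095
```

```bash
sed -i 's/(d<.3); *$/(d<.3)/; s/&(d>0)&(d<.3)/\&(d>0)\&(d<.19)/; s/\[\[0,1,2,3,4,5\]\]/[[1,3,4]]/; s/lambda q:f(\[\*q,0,0\]),\[0,0,-.008\]/lambda q:f([*q,-.0075,0,0]),[0,0]/' inhand.py; python3 inhand.py brass; python3 goal.py .075 .0075
```

```text
brass centre in tool (mm) [-1.3062 -0.7576] px resid [-2.6989  3.1833  0.    ] | top plane slopes [0.0086 0.0007] top z mm -14.029555579267722
TCP goal [0.6188 0.1775 0.1305] units [-0.4033 -0.0938  0.7129] rot units [ 0.0304 -0.0103 -0.0599] width 0.0481 t 8.00
```

```bash
python3 -m jog '[{"tx":-0.19,"ty":-0.045,"tz":0.36,"rx":0.015,"ry":0,"rz":-0.03},{"tx":-0.19,"ty":-0.045,"tz":0.35,"rx":0.015,"ry":-0.01,"rz":-0.03},{"tx":0,"ty":0,"tz":0,"rx":0,"ry":0,"rz":0},{"tx":0,"ty":0,"tz":0,"rx":0,"ry":0,"rz":0}]'; python3 goal.py .045 .0075 -.0008
```

```text
time_s: 8.4
position: [0.6179, 0.1773, 0.1293]
eef_rot: [0.966, 0.004, 0.258, -0.001]
force: [-0.9, 0.3, -2.6]
width: 0.0479
grip_force: 42.9
TCP goal [0.6344 0.1777 0.1049] units [ 0.055  -0.0066  0.7369] rot units [0.0026 0.014  0.0046] width 0.0479 t 8.40
```

```bash
python3 -m jog '[{"tx":0.02,"ty":0,"tz":0.15,"rx":0,"ry":0,"rz":0},{"tx":0.02,"ty":0,"tz":0.15,"rx":0,"ry":0,"rz":0},{"tx":0,"ty":0,"tz":0.15,"rx":0,"ry":0,"rz":0},{"tx":0,"ty":0,"tz":0.15,"rx":0,"ry":0,"rz":0},{"tx":0,"ty":0,"tz":0.15,"rx":0,"ry":0,"rz":0},{"tx":0,"ty":0,"tz":0,"rx":0,"ry":0,"rz":0},{"tx":0,"ty":0,"tz":0,"rx":0,"ry":0,"rz":0}]';  python3 goal.py .01 .0075 -.0008
```

```text
time_s: 9.1
position: [0.6335, 0.1775, 0.1036]
eef_rot: [0.966, 0.004, 0.258, -0.001]
force: [-0.3, -0.9, -1.8]
width: 0.0479
grip_force: 42.9
TCP goal [0.6519 0.1778 0.0746] units [ 0.0377 -0.0036  0.8581] rot units [0.0013 0.0143 0.0071] width 0.0479 t 9.10
```

```bash
python3 -m jog '[{"tx":0.01,"ty":0,"tz":0.12,"rx":0,"ry":0,"rz":0},{"tx":0.01,"ty":0,"tz":0.12,"rx":0,"ry":0,"rz":0},{"tx":0.01,"ty":0,"tz":0.12,"rx":0,"ry":0,"rz":0},{"tx":0,"ty":0,"tz":0.12,"rx":0,"ry":0,"rz":0},{"tx":0,"ty":0,"tz":0.12,"rx":0,"ry":0,"rz":0},{"tx":0,"ty":0,"tz":0.12,"rx":0,"ry":0,"rz":0},{"tx":0,"ty":0,"tz":0.12,"rx":0,"ry":0,"rz":0},{"tx":0,"ty":0,"tz":0,"rx":0,"ry":0,"rz":0},{"tx":0,"ty":0,"tz":0,"rx":0,"ry":0,"rz":0}]';  python3 goal.py .007 .0075 -.0008; python3 inhand.py brass
python3 - <<'E'
from h import *
im=np.load("pics/hand.npz")["im"]; cv2.imwrite("pics/h1.png",im[120:400,140:500,::-1])
E
```

```text
time_s: 10.0
position: [0.6513, 0.1777, 0.0751]
eef_rot: [0.966, 0.004, 0.258, -0.001]
force: [0.4, 0.1, -1.8]
width: 0.048
grip_force: 42.9
TCP goal [0.6534 0.1778 0.072 ] units [ 0.0067 -0.0029  0.0946] rot units [0.0011 0.0135 0.007 ] width 0.0480 t 10.00
brass centre in tool (mm) [ 5.0195 -0.727 ] px resid [ 5.5723 -6.5213  0.0018] | top plane slopes [0.0153 0.0009] top z mm -14.111174069837952
```

View pics/h1.png

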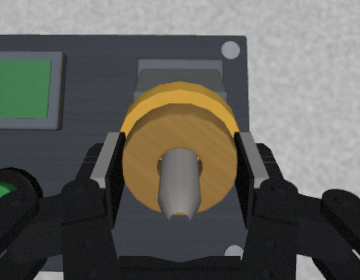

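The brass ring is on the post, which stands in its bore at crop (180,185), with a few mm left to go. I press it home gently.

```bash
python3 -m jog '[{"tx":0,"ty":0,"tz":0.05,"rx":0,"ry":0,"rz":0},{"tx":0,"ty":0,"tz":0.05,"rx":0,"ry":0,"rz":0},{"tx":0,"ty":0,"tz":0.03,"rx":0,"ry":0,"rz":0},{"tx":0,"ty":0,"tz":0,"rx":0,"ry":0,"rz":0},{"tx":0,"ty":0,"tz":0,"rx":0,"ry":0,"rz":0}]';  python3 goal.py .007 .0075 -.0008
```

```text
time_s: 10.55
position: [0.6537, 0.1778, 0.0721]
eef_rot: [0.966, 0.004, 0.258, -0.001]
force: [-13.6, -2.7, 13.2]
width: 0.0476
grip_force: 44.8
TCP goal [0.6534 0.1778 0.072 ] units [-0.0072 -0.0014 -0.0004] rot units [0.0032 0.0119 0.008 ] width 0.0476 t 10.55
```

```bash
python3 -m jog '[{"tx":0,"ty":0,"tz":0,"rx":0,"ry":0,"rz":0},{"tx":0,"ty":0,"tz":0,"rx":0,"ry":0,"rz":0},{"tx":0,"ty":0,"tz":0,"rx":0,"ry":0,"rz":0},{"tx":0,"ty":0,"tz":0,"rx":0,"ry":0,"rz":0}]' 0.45;python3 -m jog '[{"tx":0,"ty":0,"tz":-0.4,"rx":0,"ry":0,"rz":0},{"tx":0,"ty":0,"tz":-0.7,"rx":0,"ry":0,"rz":0},{"tx":0,"ty":0,"tz":-0.9,"rx":0,"ry":0,"rz":0},{"tx":0,"ty":0,"tz":-0.9,"rx":0,"ry":0,"rz":0},{"tx":0,"ty":0,"tz":0,"rx":0,"ry":0,"rz":0},{"tx":0,"ty":0,"tz":0,"rx":0,"ry":0,"rz":0}]'
python3 - <<'E'
from h import *
from goal import FOOT,M
np.set_printoptions(precision=4,suppress=True)
ci=camera_info("wrist"); im,d=camera("wrist"); np.savez("pics/s1.npz",im=im,d=d,**ci)
H,S,_=cv2.split(cv2.cvtColor(im,cv2.COLOR_RGB2HSV))
m=(H>8)&(H<30)&(S>90)&(d>0)&(d<.4); v,u=np.nonzero(cv2.erode(m.astype(np.uint8),np.ones((5,5)))); P=(atdepth(ci,np.c_[u,v],d[v,u])-FOOT)@M
print("heights over seat mm",np.histogram(P[:,2]*1e3,bins=range(-14,26,2)))
print(proj(ci,FOOT)); cv2.imwrite("pics/s1.png",im[60:340,140:500,::-1])
E
```

```text
time_s: 10.95
position: [0.6542, 0.1777, 0.0709]
eef_rot: [0.966, 0.004, 0.258, -0.001]
force: [0.7, 0.1, 0.3]
width: 0.0622
grip_force: 0.0
time_s: 11.55
position: [0.5967, 0.1775, 0.1728]
eef_rot: [0.966, 0.004, 0.259, -0.001]
force: [0.2, 1.1, -0.8]
width: 0.0619
grip_force: 0.0
heights over seat mm (array([   0,    0,    0,    0,    0,    8,  301,  184,   25,   24,   22,
         34,   54, 1398,  669,    0,    0,    0,    0]), array([-14, -12, -10,  -8,  -6,  -4,  -2,   0,   2,   4,   6,   8,  10,
        12,  14,  16,  18,  20,  22,  24]))
[[320.4932 193.6038]]
```

View pics/s1.png

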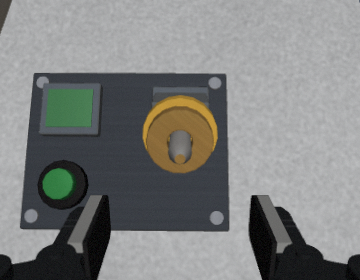

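The brass top is about 14 mm above the seat, so it is home, and the post is centred in its bore at crop (180,147). Next is the blue ring, starting with untilting.

```bash
python3 -m jog '[{"tx":0,"ty":0,"tz":0,"rx":-0.03,"ry":-0.87,"rz":0.05},{"tx":0,"ty":0,"tz":0,"rx":0,"ry":-0.87,"rz":0},{"tx":0,"ty":0,"tz":0,"rx":0,"ry":-0.87,"rz":0},{"tx":0,"ty":0,"tz":0,"rx":0,"ry":-0.87,"rz":0},{"tx":0.17,"ty":0.98,"tz":0,"rx":0,"ry":0,"rz":0},{"tx":0.17,"ty":0.98,"tz":0,"rx":0,"ry":0,"rz":0},{"tx":0.17,"ty":0.98,"tz":0,"rx":0,"ry":0,"rz":0},{"tx":0.17,"ty":0.98,"tz":0,"rx":0,"ry":0,"rz":0},{"tx":0.17,"ty":0.98,"tz":0,"rx":0,"ry":0,"rz":0},{"tx":0.17,"ty":0.98,"tz":0,"rx":0,"ry":0,"rz":0},{"tx":0.17,"ty":0.98,"tz":0,"rx":0,"ry":0,"rz":0}]' 1; python3 -m jog '[{"tx":0,"ty":0,"tz":0.9,"rx":0,"ry":0,"rz":0},{"tx":0,"ty":0,"tz":0,"rx":0,"ry":0,"rz":0},{"tx":0,"ty":0,"tz":0,"rx":0,"ry":0,"rz":0},{"tx":0,"ty":0,"tz":0,"rx":0,"ry":0,"rz":0}]'
cat > look.py <<'E'
import sys
from h import *
np.set_printoptions(precision=4,suppress=True)
n=sys.argv[1]; s=manip.read_state(); ci=camera_info("wrist"); im,d=camera("wrist"); np.savez("pics/look_%s.npz"%n,im=im,d=d,**ci)
c,o,k=fitring(im,ci,n); Rt=R.from_quat(s["eef_rot"]).as_matrix()
obs=[(ci,o)]+([(w,fitring(w["im"],w,n)[1]) for w in [np.load("pics/w%d.npz"%(2 if n=="blue" else 1))]])
print(c,o,k,"tri",*tri(obs),"pos",s["position"],"t",s["time_s"])
print("units to TCP z=0:",Rt.T@(np.r_[c,0]-s["position"])/.04,"rot",R.from_matrix(Rt.T@np.diag([1,-1,-1.])).as_rotvec()/.15)
E
python3 look.py blue
```

```text
time_s: 12.7
position: [0.6432, -0.0989, 0.169]
eef_rot: [1.0, -0.0, -0.002, 0.0]
force: [-0.0, 0.7, 0.2]
width: 0.0857
grip_force: 0.0
time_s: 13.1
position: [0.644, -0.0964, 0.136]
eef_rot: [1.0, 0.001, -0.0, 0.001]
force: [-0.2, -0.4, 0.2]
width: 0.0854
grip_force: 0.0
[ 0.6459 -0.0973] [321.3245 183.5362] 0.936383107423492 tri [ 0.6461 -0.0974  0.007 ] [np.float64(0.1), np.float64(0.1)] pos [ 0.644  -0.0964  0.136 ] t 13.1
units to TCP z=0: [0.0466 0.019  3.4008] rot [0.0078 0.0014 0.0077]
```

```bash
python3 -m jog '[{"tx":0.047,"ty":0.02,"tz":0.9,"rx":0,"ry":0,"rz":0},{"tx":0,"ty":0,"tz":0.9,"rx":0,"ry":0,"rz":0},{"tx":0,"ty":0,"tz":0.9,"rx":0,"ry":0,"rz":0},{"tx":0,"ty":0,"tz":0.4,"rx":0,"ry":0,"rz":0},{"tx":0,"ty":0,"tz":0.29,"rx":0,"ry":0,"rz":0},{"tx":0,"ty":0,"tz":0,"rx":0,"ry":0,"rz":0},{"tx":0,"ty":0,"tz":0,"rx":0,"ry":0,"rz":0}]'; python3 -m jog '[{"tx":0,"ty":0,"tz":0,"rx":0,"ry":0,"rz":0},{"tx":0,"ty":0,"tz":0,"rx":0,"ry":0,"rz":0},{"tx":0,"ty":0,"tz":0,"rx":0,"ry":0,"rz":0},{"tx":0,"ty":0,"tz":0,"rx":0,"ry":0,"rz":0},{"tx":0,"ty":0,"tz":0,"rx":0,"ry":0,"rz":0},{"tx":0,"ty":0,"tz":0,"rx":0,"ry":0,"rz":0}]' -0.6 35; python3 -m jog '[{"tx":0,"ty":0,"tz":-0.5,"rx":0,"ry":0,"rz":0},{"tx":0,"ty":0,"tz":-0.9,"rx":0,"ry":0,"rz":0},{"tx":0,"ty":0,"tz":-0.9,"rx":0,"ry":0,"rz":0},{"tx":0,"ty":0,"tz":-0.9,"rx":0,"ry":0,"rz":0},{"tx":0,"ty":0,"tz":-0.9,"rx":0,"ry":0,"rz":0},{"tx":0,"ty":0,"tz":0,"rx":0,"ry":0,"rz":0},{"tx":0,"ty":0,"tz":0,"rx":0,"ry":0,"rz":0}]'; python3 inhand.py blue;  python3 goal.py .095 .006
```

```text
time_s: 13.85
position: [0.6471, -0.0983, 0.002]
eef_rot: [1.0, 0.0, 0.001, 0.001]
force: [0.1, 0.3, 0.5]
width: 0.085
grip_force: 0.0
time_s: 14.45
position: [0.6465, -0.0984, 0.0016]
eef_rot: [1.0, 0.0, 0.001, 0.001]
force: [-1.2, 0.5, 5.3]
width: 0.0401
grip_force: 35.4
time_s: 15.15
position: [0.6463, -0.0982, 0.1654]
eef_rot: [1.0, 0.0, 0.001, 0.001]
force: [0.5, -0.7, -1.3]
width: 0.0399
grip_force: 35.5
blue centre in tool (mm) [ 1.3825 -0.8045] px resid [-4.1762  4.7761  0.0002] | top plane slopes [0.0117 0.0007] top z mm -9.369976652159803
TCP goal [0.608  0.1774 0.1491] units [-0.9287 -6.8823  0.354 ] rot units [ 0.0209  3.4962 -0.0495] width 0.0397 t 15.20
```

```bash
python3 -m jog '[{"tx":-0.13,"ty":-0.98,"tz":0,"rx":0,"ry":0,"rz":0},{"tx":-0.13,"ty":-0.98,"tz":0,"rx":0,"ry":0,"rz":0},{"tx":-0.13,"ty":-0.98,"tz":0,"rx":0,"ry":0,"rz":0},{"tx":-0.13,"ty":-0.98,"tz":0,"rx":0,"ry":0,"rz":0},{"tx":-0.13,"ty":-0.98,"tz":0,"rx":0,"ry":0,"rz":0},{"tx":-0.13,"ty":-0.98,"tz":0,"rx":0,"ry":0,"rz":0},{"tx":-0.13,"ty":-0.98,"tz":0,"rx":0,"ry":0,"rz":0},{"tx":0,"ty":0,"tz":0,"rx":0,"ry":0.87,"rz":-0.02},{"tx":0,"ty":0,"tz":0,"rx":0,"ry":0.87,"rz":-0.03},{"tx":0,"ty":0,"tz":0,"rx":0,"ry":0.87,"rz":0},{"tx":0,"ty":0,"tz":0,"rx":0.02,"ry":0.88,"rz":0}]'; python3 -m jog '[{"tx":0,"ty":0,"tz":0,"rx":0,"ry":0,"rz":0},{"tx":0,"ty":0,"tz":0,"rx":0,"ry":0,"rz":0}]';python3 goal.py .075 .004 -.0006
```

```text
time_s: 16.3
position: [0.6079, 0.1767, 0.1618]
eef_rot: [0.966, 0.005, 0.26, -0.001]
force: [0.0, -0.7, -1.1]
width: 0.0402
grip_force: 35.6
time_s: 16.5
position: [0.6078, 0.1762, 0.162]
eef_rot: [0.967, 0.004, 0.256, -0.001]
force: [0.1, 0.1, 0.8]
width: 0.0403
grip_force: 35.6
TCP goal [0.6175 0.1775 0.1338] units [-0.1367 -0.0302  0.7325] rot units [-0.0002  0.039   0.0082] width 0.0403 t 16.50
```

```bash
python3 -m jog '[{"tx":-0.045,"ty":-0.01,"tz":0.25,"rx":0,"ry":0.02,"rz":0},{"tx":-0.045,"ty":-0.01,"tz":0.25,"rx":0,"ry":0.02,"rz":0},{"tx":-0.045,"ty":-0.01,"tz":0.23,"rx":0,"ry":0,"rz":0},{"tx":0,"ty":0,"tz":0,"rx":0,"ry":0,"rz":0},{"tx":0,"ty":0,"tz":0,"rx":0,"ry":0,"rz":0}]';python3 goal.py .045 .004 -.0006; python3 inhand.py blue
```

```text
time_s: 17.0
position: [0.6193, 0.1775, 0.135]
eef_rot: [0.965, 0.004, 0.261, -0.001]
force: [0.0, -0.4, -0.3]
width: 0.0398
grip_force: 35.6
TCP goal [0.6325 0.1776 0.1078] units [-0.0564  0.0004  0.7533] rot units [-0.0017 -0.0284  0.0029] width 0.0398 t 17.00
blue centre in tool (mm) [ 0.8079 -0.7623] px resid [-3.763   4.3122 -0.0001] | top plane slopes [0.0111 0.0011] top z mm -9.177704598818135
```

```bash
python3 -m jog '[{"tx":-0.02,"ty":0,"tz":0.15,"rx":0,"ry":-0.01,"rz":0},{"tx":-0.01,"ty":0,"tz":0.15,"rx":0,"ry":0,"rz":0},{"tx":0,"ty":0,"tz":0.15,"rx":0,"ry":0,"rz":0},{"tx":0,"ty":0,"tz":0.15,"rx":0,"ry":0,"rz":0},{"tx":0,"ty":0,"tz":0.15,"rx":0,"ry":0,"rz":0},{"tx":0,"ty":0,"tz":0,"rx":0,"ry":0,"rz":0},{"tx":0,"ty":0,"tz":0,"rx":0,"ry":0,"rz":0}]';  python3 goal.py .023 .004 -.0006
```

```text
time_s: 17.75
position: [0.6332, 0.1778, 0.109]
eef_rot: [0.965, 0.004, 0.261, -0.001]
force: [-0.0, 0.5, 0.2]
width: 0.0399
grip_force: 35.6
TCP goal [0.6435 0.1777 0.0888] units [-0.0316  0.0051  0.5661] rot units [-0.004  -0.0253  0.004 ] width 0.0399 t 17.75
```

```bash
python3 -m jog '[{"tx":-0.02,"ty":0,"tz":0.12,"rx":0,"ry":-0.02,"rz":0},{"tx":0,"ty":0,"tz":0.12,"rx":0,"ry":0,"rz":0},{"tx":0,"ty":0,"tz":0.12,"rx":0,"ry":0,"rz":0},{"tx":0,"ty":0,"tz":0.12,"rx":0,"ry":0,"rz":0},{"tx":0,"ty":0,"tz":0.08,"rx":0,"ry":0,"rz":0},{"tx":0,"ty":0,"tz":0,"rx":0,"ry":0,"rz":0},{"tx":0,"ty":0,"tz":0,"rx":0,"ry":0,"rz":0}]';  python3 goal.py .020 .004 -.0006
```

```text
time_s: 18.45
position: [0.6438, 0.178, 0.0894]
eef_rot: [0.966, 0.004, 0.259, -0.001]
force: [0.2, -1.3, -1.8]
width: 0.0399
grip_force: 35.6
TCP goal [0.645  0.1777 0.0862] units [-0.015   0.0059  0.0847] rot units [-0.0042 -0.007   0.004 ] width 0.0399 t 18.45
```

```bash
python3 -m jog '[{"tx":0,"ty":0,"tz":0.05,"rx":0,"ry":0,"rz":0},{"tx":0,"ty":0,"tz":0.05,"rx":0,"ry":0,"rz":0},{"tx":0,"ty":0,"tz":0.02,"rx":0,"ry":0,"rz":0},{"tx":0,"ty":0,"tz":0,"rx":0,"ry":0,"rz":0},{"tx":0,"ty":0,"tz":0,"rx":0,"ry":0,"rz":0}]';  python3 goal.py .020 .004 -.0006
```

```text
time_s: 18.95
position: [0.6455, 0.178, 0.0867]
eef_rot: [0.966, 0.004, 0.259, -0.001]
force: [-20.1, -1.9, 18.4]
width: 0.0397
grip_force: 37.9
TCP goal [0.645  0.1777 0.0862] units [-0.0169  0.0054  0.0057] rot units [ 0.0001 -0.0021  0.006 ] width 0.0397 t 18.95
```

The blue ring is home, with a contact force of about 27 N at the expected depth. I release it, retreat and verify.

```bash
python3 -m jog '[{"tx":0,"ty":0,"tz":0,"rx":0,"ry":0,"rz":0},{"tx":0,"ty":0,"tz":0,"rx":0,"ry":0,"rz":0},{"tx":0,"ty":0,"tz":0,"rx":0,"ry":0,"rz":0},{"tx":0,"ty":0,"tz":0,"rx":0,"ry":0,"rz":0}]' 0.3;python3 -m jog '[{"tx":0,"ty":0,"tz":-0.4,"rx":0,"ry":0,"rz":0},{"tx":0,"ty":0,"tz":-0.7,"rx":0,"ry":0,"rz":0},{"tx":0,"ty":0,"tz":-0.9,"rx":0,"ry":0,"rz":0},{"tx":0,"ty":0,"tz":-0.9,"rx":0,"ry":0,"rz":0},{"tx":0,"ty":0,"tz":0,"rx":0,"ry":0,"rz":0},{"tx":0,"ty":0,"tz":0,"rx":0,"ry":0,"rz":0}]'
cat > seat.py <<'E'
import sys
from h import *
from goal import FOOT,M
np.set_printoptions(precision=2,suppress=True)
ci=camera_info("wrist"); im,d=camera("wrist"); np.savez("pics/seat.npz",im=im,d=d,**ci)
v,u=np.mgrid[:400:1,:640:1].reshape(2,-1); dd=d[v,u]; k=dd>0; u,v,dd=u[k],v[k],dd[k]
P=(atdepth(ci,np.c_[u,v],dd)-FOOT)@M*1e3; r=np.hypot(P[:,0],P[:,1])
for a,b,n in((10.5,15,"inner"),(18,20,"r18-20"),(22,24,"r22-24"),(26,28,"seat rim")):
    k=(r>a)&(r<b)&(abs(P[:,2])<60); Q=P[k]; c=np.linalg.lstsq(np.c_[Q[:,:2],np.ones(len(Q))],Q[:,2],rcond=None)[0]
    print(n,k.sum(),"height median",np.median(Q[:,2]),"quartiles",np.percentile(Q[:,2],[25,75]),"slopes",c[:2],"rgb",im[v[k],u[k]].mean(0))
E
python3 seat.py
```

```text
time_s: 19.35
position: [0.6465, 0.178, 0.0854]
eef_rot: [0.966, 0.004, 0.26, -0.001]
force: [-0.4, -0.4, -0.7]
width: 0.0554
grip_force: 0.0
time_s: 19.95
position: [0.5887, 0.1777, 0.1872]
eef_rot: [0.965, 0.004, 0.261, -0.002]
force: [-0.4, 0.6, -0.3]
width: 0.0555
grip_force: 0.0
inner 631 height median 25.621223416329652 quartiles [25.06 26.1 ] slopes [ 0.1  -0.02] rgb [39.17 63.74 98.98]
r18-20 566 height median 24.777212448504752 quartiles [18.32 25.73] slopes [-0.22  0.07] rgb [59.48 70.42 85.91]
r22-24 584 height median 8.362839157583105 quartiles [-0.24 13.13] slopes [-0.92  0.1 ] rgb [129.62 104.39  59.44]
seat rim 524 height median -0.9818908901204947 quartiles [-11.66  -0.1 ] slopes [-0.66  0.01] rgb [148.53 121.93  65.05]
```

The blue top is at 25.6 mm (26 expected). Now the steel ring.

```bash
sed -i 's/im\[v-45:v+45,u-45:u+45\]/im[max(v-45,0):v+45,max(u-45,0):u+45]/' h.py
python3 -m jog '[{"tx":0,"ty":0,"tz":0,"rx":-0.03,"ry":-0.87,"rz":0.05},{"tx":0,"ty":0,"tz":0,"rx":0,"ry":-0.87,"rz":0},{"tx":0,"ty":0,"tz":0,"rx":0,"ry":-0.87,"rz":0},{"tx":0,"ty":0,"tz":0,"rx":0,"ry":-0.88,"rz":0},{"tx":-0.04,"ty":0.96,"tz":0,"rx":0,"ry":0,"rz":0},{"tx":-0.04,"ty":0.96,"tz":0,"rx":0,"ry":0,"rz":0},{"tx":-0.04,"ty":0.96,"tz":0,"rx":0,"ry":0,"rz":0},{"tx":-0.04,"ty":0.96,"tz":0,"rx":0,"ry":0,"rz":0},{"tx":-0.04,"ty":0.96,"tz":0,"rx":0,"ry":0,"rz":0},{"tx":-0.04,"ty":0.96,"tz":0,"rx":0,"ry":0,"rz":0},{"tx":-0.04,"ty":0.96,"tz":0,"rx":0,"ry":0,"rz":0}]' 0.7; python3 -m jog '[{"tx":-0.04,"ty":0.96,"tz":0,"rx":0,"ry":0,"rz":0},{"tx":-0.04,"ty":0.96,"tz":0,"rx":0,"ry":0,"rz":0},{"tx":-0.04,"ty":0.96,"tz":0,"rx":0,"ry":0,"rz":0},{"tx":-0.04,"ty":0.96,"tz":0.3,"rx":0,"ry":0,"rz":0},{"tx":-0.04,"ty":0.96,"tz":0.9,"rx":0,"ry":0,"rz":0},{"tx":0,"ty":0,"tz":0,"rx":0,"ry":0,"rz":0},{"tx":0,"ty":0,"tz":0,"rx":0,"ry":0,"rz":0},{"tx":0,"ty":0,"tz":0,"rx":0,"ry":0,"rz":0}]'; python3 look.py steel
```

```text
time_s: 21.1
position: [0.5761, -0.093, 0.1834]
eef_rot: [1.0, -0.0, -0.001, -0.0]
force: [1.2, 0.6, 0.2]
width: 0.0724
grip_force: 0.0
time_s: 21.9
position: [0.5693, -0.2808, 0.1392]
eef_rot: [1.0, 0.0, 0.0, -0.0]
force: [0.6, 0.1, 0.2]
width: 0.0724
grip_force: 0.0
[ 0.5709 -0.2834] [323.5953 182.9683] 0.966825286050133 tri [ 0.5706 -0.2833  0.0052] [np.float64(0.1), np.float64(0.1)] pos [ 0.5693 -0.2808  0.1392] t 21.9
units to TCP z=0: [0.0366 0.0662 3.4795] rot [-0.0034 -0.0053  0.0025]
```

```bash
python3 -m jog '[{"tx":0.037,"ty":0.066,"tz":0.9,"rx":0,"ry":0,"rz":0},{"tx":0,"ty":0,"tz":0.9,"rx":0,"ry":0,"rz":0},{"tx":0,"ty":0,"tz":0.9,"rx":0,"ry":0,"rz":0},{"tx":0,"ty":0,"tz":0.46,"rx":0,"ry":0,"rz":0},{"tx":0,"ty":0,"tz":0.3,"rx":0,"ry":0,"rz":0},{"tx":0,"ty":0,"tz":0,"rx":0,"ry":0,"rz":0},{"tx":0,"ty":0,"tz":0,"rx":0,"ry":0,"rz":0}]'; python3 -m jog '[{"tx":0,"ty":0,"tz":0,"rx":0,"ry":0,"rz":0},{"tx":0,"ty":0,"tz":0,"rx":0,"ry":0,"rz":0},{"tx":0,"ty":0,"tz":0,"rx":0,"ry":0,"rz":0},{"tx":0,"ty":0,"tz":0,"rx":0,"ry":0,"rz":0},{"tx":0,"ty":0,"tz":0,"rx":0,"ry":0,"rz":0},{"tx":0,"ty":0,"tz":0,"rx":0,"ry":0,"rz":0}]' -0.8 35; python3 -m jog '[{"tx":0,"ty":0,"tz":-0.5,"rx":0,"ry":0,"rz":0},{"tx":0,"ty":0,"tz":-0.9,"rx":0,"ry":0,"rz":0},{"tx":0,"ty":0,"tz":-0.9,"rx":0,"ry":0,"rz":0},{"tx":0,"ty":0,"tz":-0.9,"rx":0,"ry":0,"rz":0},{"tx":0,"ty":0,"tz":-0.9,"rx":0,"ry":0,"rz":0},{"tx":0,"ty":0,"tz":0,"rx":0,"ry":0,"rz":0},{"tx":0,"ty":0,"tz":0,"rx":0,"ry":0,"rz":0}]'; python3 inhand.py steel;  python3 goal.py .095 .0045
```

```text
time_s: 22.65
position: [0.5721, -0.2843, 0.0029]
eef_rot: [1.0, 0.0, 0.002, 0.001]
force: [0.1, 0.3, 0.5]
width: 0.073
grip_force: 0.0
time_s: 23.25
position: [0.5717, -0.2848, 0.0031]
eef_rot: [1.0, 0.0, 0.002, 0.001]
force: [-1.4, 1.5, 5.5]
width: 0.0315
grip_force: 34.3
time_s: 23.95
position: [0.5712, -0.2846, 0.167]
eef_rot: [1.0, 0.0, 0.002, 0.001]
force: [0.3, 0.0, -0.7]
width: 0.032
grip_force: 34.9
steel centre in tool (mm) [-1.1982 -0.7966] px resid [-8.291   9.1313  0.    ] | top plane slopes [0.0066 0.0015] top z mm -7.997138299241339
TCP goal [0.6073 0.1774 0.1504] units [  0.925  -11.5336   0.3648] rot units [ 0.0151  3.483  -0.0517] width 0.0317 t 24.00
```

```bash
python3 -m jog '[{"tx":0.08,"ty":-0.96,"tz":0,"rx":0,"ry":0,"rz":0},{"tx":0.08,"ty":-0.96,"tz":0,"rx":0,"ry":0,"rz":0},{"tx":0.08,"ty":-0.96,"tz":0,"rx":0,"ry":0,"rz":0},{"tx":0.08,"ty":-0.96,"tz":0,"rx":0,"ry":0,"rz":0},{"tx":0.08,"ty":-0.96,"tz":0,"rx":0,"ry":0,"rz":0},{"tx":0.08,"ty":-0.96,"tz":0,"rx":0,"ry":0,"rz":0},{"tx":0.08,"ty":-0.96,"tz":0,"rx":0,"ry":0,"rz":0},{"tx":0.08,"ty":-0.96,"tz":0,"rx":0,"ry":0,"rz":0},{"tx":0.08,"ty":-0.96,"tz":0,"rx":0,"ry":0,"rz":0},{"tx":0.08,"ty":-0.96,"tz":0,"rx":0,"ry":0,"rz":0},{"tx":0.08,"ty":-0.96,"tz":0,"rx":0,"ry":0,"rz":0},{"tx":0.04,"ty":-0.96,"tz":0,"rx":0,"ry":0,"rz":0}]'; python3 -m jog '[{"tx":0,"ty":0,"tz":0,"rx":0,"ry":0.87,"rz":-0.02},{"tx":0,"ty":0,"tz":0,"rx":0,"ry":0.87,"rz":-0.03},{"tx":0,"ty":0,"tz":0,"rx":0,"ry":0.87,"rz":0},{"tx":0,"ty":0,"tz":0,"rx":0.015,"ry":0.87,"rz":0},{"tx":0,"ty":0,"tz":0,"rx":0,"ry":0,"rz":0},{"tx":0,"ty":0,"tz":0,"rx":0,"ry":0,"rz":0},{"tx":0,"ty":0,"tz":0,"rx":0,"ry":0,"rz":0}]';python3 goal.py .075 .0028 -.0006
```

```text
time_s: 25.2
position: [0.6059, 0.178, 0.1626]
eef_rot: [1.0, -0.0, -0.001, 0.001]
force: [0.8, 0.8, -0.8]
width: 0.0319
grip_force: 34.9
time_s: 25.9
position: [0.6092, 0.1768, 0.1667]
eef_rot: [0.966, 0.004, 0.259, -0.001]
force: [0.9, 0.1, 0.2]
width: 0.0317
grip_force: 34.9
TCP goal [0.6169 0.1775 0.1348] units [-0.2319 -0.0163  0.7877] rot units [-0.0049 -0.0004 -0.0033] width 0.0317 t 25.90
```

```bash
python3 -m jog '[{"tx":-0.08,"ty":-0.005,"tz":0.27,"rx":0,"ry":0,"rz":0},{"tx":-0.08,"ty":-0.005,"tz":0.27,"rx":0,"ry":0,"rz":0},{"tx":-0.07,"ty":-0.006,"tz":0.25,"rx":0,"ry":0,"rz":0},{"tx":0,"ty":0,"tz":0,"rx":0,"ry":0,"rz":0},{"tx":0,"ty":0,"tz":0,"rx":0,"ry":0,"rz":0}]';python3 goal.py .050 .0028 -.0006; python3 inhand.py steel
```

```text
time_s: 26.4
position: [0.6148, 0.1773, 0.1321]
eef_rot: [0.966, 0.004, 0.258, -0.001]
force: [0.1, -0.3, -0.7]
width: 0.0319
grip_force: 34.9
TCP goal [0.6294 0.1776 0.1132] units [ 0.0801 -0.0046  0.5924] rot units [-0.0022  0.0133  0.0019] width 0.0319 t 26.40
steel centre in tool (mm) [ 5.7046 -0.665 ] px resid [ 3.3521 -3.6918  0.    ] | top plane slopes [0.0149 0.0023] top z mm -7.593269963843847
```

```bash
python3 -m jog '[{"tx":0.06,"ty":0,"tz":0.12,"rx":0,"ry":0,"rz":0},{"tx":0,"ty":0,"tz":0.12,"rx":0,"ry":0,"rz":0},{"tx":0,"ty":0,"tz":0.12,"rx":0,"ry":0,"rz":0},{"tx":0,"ty":0,"tz":0.12,"rx":0,"ry":0,"rz":0},{"tx":0,"ty":0,"tz":0.12,"rx":0,"ry":0,"rz":0},{"tx":0,"ty":0,"tz":0,"rx":0,"ry":0,"rz":0},{"tx":0,"ty":0,"tz":0,"rx":0,"ry":0,"rz":0}]';  python3 goal.py .035 .0028 -.0006
```

```text
time_s: 27.15
position: [0.6291, 0.1776, 0.1134]
eef_rot: [0.966, 0.004, 0.259, -0.001]
force: [0.2, -1.0, 0.5]
width: 0.0319
grip_force: 34.9
TCP goal [0.6369 0.1777 0.1002] units [ 0.0044 -0.001   0.3828] rot units [-0.0043  0.0042  0.0016] width 0.0319 t 27.15
```

```bash
python3 -m jog '[{"tx":0,"ty":0,"tz":0.1,"rx":0,"ry":0,"rz":0},{"tx":0,"ty":0,"tz":0.1,"rx":0,"ry":0,"rz":0},{"tx":0,"ty":0,"tz":0.1,"rx":0,"ry":0,"rz":0},{"tx":0,"ty":0,"tz":0.08,"rx":0,"ry":0,"rz":0},{"tx":0,"ty":0,"tz":0,"rx":0,"ry":0,"rz":0},{"tx":0,"ty":0,"tz":0,"rx":0,"ry":0,"rz":0}]';  python3 goal.py .032 .0028 -.0006
```

```text
time_s: 27.75
position: [0.6368, 0.1777, 0.1003]
eef_rot: [0.966, 0.004, 0.259, -0.001]
force: [-0.2, 0.7, -0.1]
width: 0.0321
grip_force: 34.9
TCP goal [0.6384 0.1777 0.0976] units [ 0.0018 -0.0004  0.0794] rot units [-0.0044  0.0031  0.0017] width 0.0321 t 27.75
```

```bash
python3 -m jog '[{"tx":0,"ty":0,"tz":0.05,"rx":0,"ry":0,"rz":0},{"tx":0,"ty":0,"tz":0.04,"rx":0,"ry":0,"rz":0},{"tx":0,"ty":0,"tz":0.02,"rx":0,"ry":0,"rz":0},{"tx":0,"ty":0,"tz":0,"rx":0,"ry":0,"rz":0},{"tx":0,"ty":0,"tz":0,"rx":0,"ry":0,"rz":0}]';  python3 goal.py .032 .0028 -.0006
```

```text
time_s: 28.25
position: [0.6386, 0.1778, 0.0982]
eef_rot: [0.966, 0.004, 0.259, -0.001]
force: [-17.7, -2.5, 16.4]
width: 0.0321
grip_force: 37.0
TCP goal [0.6384 0.1777 0.0976] units [-0.011   0.0025  0.0108] rot units [-0.002   0.003   0.0034] width 0.0321 t 28.25
```

The steel ring is home, with about 24 N of contact at the expected depth. I release it and check.

```bash
python3 -m jog '[{"tx":0,"ty":0,"tz":0,"rx":0,"ry":0,"rz":0},{"tx":0,"ty":0,"tz":0,"rx":0,"ry":0,"rz":0},{"tx":0,"ty":0,"tz":0,"rx":0,"ry":0,"rz":0},{"tx":0,"ty":0,"tz":0,"rx":0,"ry":0,"rz":0}]' 0.15;python3 -m jog '[{"tx":0,"ty":0,"tz":-0.4,"rx":0,"ry":0,"rz":0},{"tx":0,"ty":0,"tz":-0.7,"rx":0,"ry":0,"rz":0},{"tx":0,"ty":0,"tz":-0.9,"rx":0,"ry":0,"rz":0},{"tx":0,"ty":0,"tz":-0.9,"rx":0,"ry":0,"rz":0},{"tx":0,"ty":0,"tz":0,"rx":0,"ry":0,"rz":0},{"tx":0,"ty":0,"tz":0,"rx":0,"ry":0,"rz":0}]'
python3 seat.py
python3 - <<'E'
from h import *
im=np.load("pics/seat.npz")["im"]; cv2.imwrite("pics/s3.png",cv2.resize(im[100:320,150:480,::-1],None,fx=2,fy=2))
s=manip.read_state(); Rt=R.from_quat(s["eef_rot"]).as_matrix(); print("to upright rot",R.from_matrix(Rt.T@np.diag([1,-1,-1.])).as_rotvec()/.15, s["position"])
E
```

```text
time_s: 28.65
position: [0.639, 0.1776, 0.0965]
eef_rot: [0.966, 0.004, 0.259, -0.001]
force: [-0.9, 0.8, -0.1]
width: 0.049
grip_force: 0.0
time_s: 29.25
position: [0.5815, 0.1774, 0.1985]
eef_rot: [0.966, 0.004, 0.26, -0.002]
force: [0.4, -1.1, -0.2]
width: 0.0489
grip_force: 0.0
inner 850 height median 37.30994207599741 quartiles [35.2 37.9] slopes [ 0.08 -0.01] rgb [117.05 117.98 118.91]
r18-20 398 height median 23.10341252900256 quartiles [15.07 25.42] slopes [-0.41  0.12] rgb [70.64 74.68 80.46]
r22-24 519 height median 8.450346081065016 quartiles [-0.23 13.06] slopes [-0.96  0.1 ] rgb [130.53 104.48  57.88]
seat rim 467 height median -0.8160457387795219 quartiles [-10.33   0.01] slopes [-0.64 -0.  ] rgb [148.05 120.98  63.72]
to upright rot [-0.01799008 -3.48859617  0.0545829 ] [0.58090814 0.17707806 0.19680187]
```

View pics/s3.png

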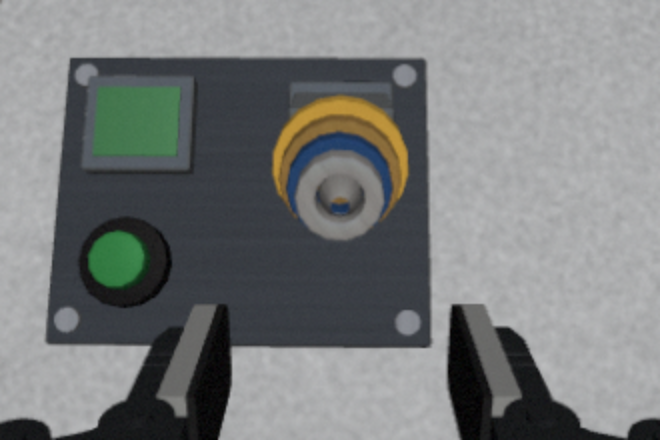

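All three rings are home: the steel top is at 37.9 mm, and the image shows concentric yellow, brass, blue and steel around (170,98 in half scale). The button is at crop (116,260). I move over it with the fingers shut.

```bash
python3 - <<'E'
from h import *
z=np.load("pics/seat.npz"); 
def g(z,uv):
    H,S,V=cv2.split(cv2.cvtColor(z["im"],cv2.COLOR_RGB2HSV)); m=((H>50)&(H<75)&(S>120)).astype(np.uint8)
    k,l,st,ce=cv2.connectedComponentsWithStats(m); return min((c for c,s in zip(ce[1:],st[1:]) if s[4]>80),key=lambda c:np.hypot(*(c-uv)))
a=g(z,(208,230)); b=g(np.load("pics/w3.npz"),(189,128)); print(a,b,*tri([(z,a),(np.load("pics/w3.npz"),b)]),atz(z,[a],.029))
E
python3 -m jog '[{"tx":0,"ty":0,"tz":0,"rx":-0.02,"ry":-0.87,"rz":0.05},{"tx":0,"ty":0,"tz":0,"rx":0,"ry":-0.87,"rz":0},{"tx":0,"ty":0,"tz":0,"rx":0,"ry":-0.87,"rz":0},{"tx":0,"ty":0,"tz":0,"rx":0,"ry":-0.88,"rz":0},{"tx":0.3,"ty":-0.88,"tz":0,"rx":0,"ry":0,"rz":0},{"tx":0.3,"ty":-0.88,"tz":0,"rx":0,"ry":0,"rz":0},{"tx":0.3,"ty":-0.88,"tz":0,"rx":0,"ry":0,"rz":0},{"tx":0,"ty":0,"tz":0.9,"rx":0,"ry":0,"rz":0},{"tx":0,"ty":0,"tz":0.9,"rx":0,"ry":0,"rz":0},{"tx":0,"ty":0,"tz":0.9,"rx":0,"ry":0,"rz":0},{"tx":0,"ty":0,"tz":0,"rx":0,"ry":0,"rz":0},{"tx":0,"ty":0,"tz":0,"rx":0,"ry":0,"rz":0}]' -1
```

```text
[208.89750693 229.6634349 ] [189.01692525 127.76586742] [0.61645287 0.2840266  0.02646238] [np.float64(0.0), np.float64(0.0)] [[0.61618806 0.28322327 0.029     ]]
time_s: 30.5
position: [0.6159, 0.2823, 0.0871]
eef_rot: [1.0, 0.0, -0.002, 0.0]
force: [-0.3, -0.2, 0.5]
width: -0.0003
grip_force: 0.0
```

```bash
python3 -m jog '[{"tx":0,"ty":0,"tz":0.6,"rx":0,"ry":0,"rz":0},{"tx":0,"ty":0,"tz":0.5,"rx":0,"ry":0,"rz":0},{"tx":0,"ty":0,"tz":0.2,"rx":0,"ry":0,"rz":0},{"tx":0,"ty":0,"tz":0.1,"rx":0,"ry":0,"rz":0},{"tx":0,"ty":0,"tz":0.05,"rx":0,"ry":0,"rz":0},{"tx":0,"ty":0,"tz":0,"rx":0,"ry":0,"rz":0},{"tx":0,"ty":0,"tz":0,"rx":0,"ry":0,"rz":0}]'
```

```text
time_s: 31.2
position: [0.618, 0.2832, 0.0329]
eef_rot: [1.0, 0.0, 0.001, -0.001]
force: [-0.5, -0.7, 2.9]
width: 0.0002
grip_force: 1.0
```

```bash
python3 -m jog '[{"tx":0,"ty":0,"tz":0.05,"rx":0,"ry":0,"rz":0},{"tx":0,"ty":0,"tz":0.05,"rx":0,"ry":0,"rz":0},{"tx":0,"ty":0,"tz":0,"rx":0,"ry":0,"rz":0}]';python3 -m jog '[{"tx":0,"ty":0,"tz":0.05,"rx":0,"ry":0,"rz":0},{"tx":0,"ty":0,"tz":0.02,"rx":0,"ry":0,"rz":0},{"tx":0,"ty":0,"tz":0,"rx":0,"ry":0,"rz":0}]'
```

```text
time_s: 31.5
position: [0.6181, 0.2832, 0.0282]
eef_rot: [1.0, 0.0, 0.001, -0.001]
force: [2.0, -1.1, 4.8]
width: -0.0004
grip_force: 2.4
time_s: 31.8
position: [0.6182, 0.2833, 0.0278]
eef_rot: [1.0, 0.0, 0.001, -0.001]
force: [-6.9, -3.1, 18.3]
width: -0.0003
grip_force: 9.2
```

The force rose from 5 to 18 N at the stop, so the button is fully down. I lift off and check that everything is still in place.

```bash
python3 -m jog '[{"tx":0,"ty":0,"tz":-0.3,"rx":0,"ry":0,"rz":0},{"tx":0,"ty":0,"tz":-0.8,"rx":0,"ry":0,"rz":0},{"tx":0,"ty":0,"tz":-0.9,"rx":0,"ry":0,"rz":0},{"tx":0,"ty":0,"tz":-0.9,"rx":0,"ry":0,"rz":0},{"tx":-0.3,"ty":0.8,"tz":-0.8,"rx":0,"ry":0,"rz":0},{"tx":-0.3,"ty":0.8,"tz":-0.5,"rx":0,"ry":0,"rz":0},{"tx":-0.3,"ty":0.8,"tz":0,"rx":0,"ry":0,"rz":0},{"tx":0,"ty":0,"tz":0,"rx":0,"ry":0,"rz":0},{"tx":0,"ty":0,"tz":0,"rx":0,"ry":0,"rz":0},{"tx":0,"ty":0,"tz":0,"rx":0,"ry":0,"rz":0}]'
python3 seat.py
python3 - <<'E'
from h import *
z=np.load("pics/seat.npz"); uv=proj(z,[[.6164,.2836,.028]])[0].astype(int); n=z["d"][uv[1]-3:uv[1]+4,uv[0]-3:uv[0]+4]
w=np.load("pics/w3.npz"); q=proj(w,[[.6164,.2836,.028]])[0].astype(int)
print(uv,"button z now",atdepth(z,[uv],[np.median(n)]),"before",atdepth(w,[q],[np.median(w["d"][q[1]-3:q[1]+4,q[0]-3:q[0]+4])]))
E
```

```text
time_s: 32.8
position: [0.5809, 0.1874, 0.1918]
eef_rot: [1.0, 0.0, -0.0, -0.001]
force: [0.0, 0.4, -0.6]
width: 0.0003
grip_force: 0.0
inner 1155 height median 36.88673436594412 quartiles [32.98 37.66] slopes [-0.16  0.03] rgb [110.95 110.28 110.18]
r18-20 681 height median 20.64977463316661 quartiles [15.97 24.87] slopes [-0.41  0.1 ] rgb [52.91 62.25 75.72]
r22-24 1261 height median 2.422764063259837 quartiles [-28.18  10.18] slopes [-1.5  0.2] rgb [109.51  90.68  58.14]
seat rim 1046 height median -5.904161883175116 quartiles [-26.07  -0.71] slopes [-0.62 -0.05] rgb [130.28 108.29  61.13]
[209 135] button z now [[0.61726689 0.28236654 0.03346615]] before [[0.6171219  0.28258665 0.03314528]]
```

The button is back up at the same height as before, and the rings are undisturbed.

```bash
python3 -c "
from station import manip
print(manip.finish_job())"
```

```text
the job is handed in; nothing more can be done
None
```

The brass, blue and steel rings are home on the post in that order, the button was pushed fully down and came back up, and the job was handed in at about 33 s; no verdict was returned.

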